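Put the row of hole saws back in the wells of their bench rail

ROBOT

A 6-joint arm with a two-finger parallel gripper is mounted at the origin on the work surface. World frame = base frame: x ahead of the robot, y to its left, z up, the work surface at z = 0. Lengths are in mm, angles in degrees, forces in N, time in s.
With the tool pointing down it reaches from about 300 to 850 mm from the base axis. Payload 4.2 kg.
Tool frame: the origin (TCP) lies at the centre of the arm's flange, where the gripper is bolted on; the fingertips stand 191 mm ahead of it and the grasp point (between the pads) lies 172 mm ahead of it; z points along the fingers, y is the direction in which the jaws open and shut (so a half turn about z gives the same grasp; the last joint's range is limited). The gripper opens to 91 mm and grips with 3 to 60 N. Pads are 32 mm wide; open, the fingers measure 118 mm over their backs; the gripper's body (76 mm by 178 mm) begins 60 mm behind the grasp point.
Start: joints at [75.401, 18.312, 89.639, -0, 72.044, -1.146], TCP at [133.77, 559.221, 404.776] pointing down, gripper open.
Joint ranges: [-177.97, 177.97], [-48.28, 115.42], [12.27, 149.76], [-77.06, 257.06], [2.81, 150.46], [-146.56, 146.56]. Speed limits (degrees/s): [147.25, 147.25, 180, 180, 180, 180].

INTERFACE

Orientations are given as [roll, pitch, yaw] about the fixed x, y, z axes, in that order (R = Rz(yaw) Ry(pitch) Rx(roll)).
In Python, from workcell import status, vision, ticket gives the robot as it stands.
- The arm moves only by the shell command python3 -m jog 'ROWS' [FORCE]. ROWS is JSON, a list of rows, each a list of 7 numbers: the finger opening in m, from 0 to 0.0912, then the shift along the tool's x, y, z in m, then the turn, a rotation vector about the tool's x, y, z in rad. A call has 1 to 12 rows; each row shifts and turns the commanded pose from where the row before left it, along the tool's axes as they then stand; what a row does not reach is not made up. A row lasts 1/8 s, in which the tool goes at most 62.5 mm and 10.7 degrees, less where a joint would pass 70% of its speed; a pose out of reach is approached as far as the arm can. A call with a gripper value outside its range is refused whole. The fingers move at their own pace and stop on an object; FORCE is the grip in N (left out, the last holds). Time passes only in rows, so rows that do not move let the fingers close. It gives the time, the measured TCP pose, the force and the opening at its end, in the units of the state.
- status.state(): the state, without advancing time (a new reading comes with each control period).
- vision.grab_frame(name): name is "scene" or "top"; returns a dict with "color" (420x560x3 uint8, blue, green, red), "depth" (420x560 float32, mm along the optical axis (not along the pixel's ray), 0 where there is no reading), "fov_y" (degrees; the focal length in pixels is half the picture's height over the tangent of half this angle, whatever the lens; pixels are square), "cx", "cy" (the principal point, pixels), "pose" (4x4, takes a point from camera to world coordinates). Camera axes: x right, y down, z forward; pixel columns grow to the right and rows downward; lengths in mm; the calibration is good to about 2 mm. A picture is of the moment at which its call begins.
- ticket.job_done(): hands the job in, once; it reports no verdict.
Trained networks look in the newest picture that a camera, given by its name, has taken for a name from the list of things; names that differ only in an ending like _2 or _b are one class to them, and where a whole thing is asked for, a point or a joint stands for the part that bears it (a point fixed in the world has none). Each returns a list of dicts, best first, with "p" (0 to 1); they miss things now and then, are a little off and sometimes report something else, mostly with a low value. They report only what shows in the picture. A call takes as long as a camera call. They do not tell look-alikes from the thing itself.
- vision.find_in(camera, label): "location" ([x, y, z] in mm, in world coordinates, good to about 4 mm: the middle of the surface that is visible of it).
- vision.silhouettes(camera, label): "pixels" (420x560 bool, what is visible of it).
The state is a dict: "time_s": time; "qpos": joint angles; "qvel": joint speeds; "effort": joint torques, N m; "ee_pos": TCP position; "ee_rot": TCP orientation; "force": force on the tool from outside, world axes, zero at the start; "torque": the same for the moment, N m; "gripper_width": finger opening in mm.
Only numpy, scipy, OpenCV 4.12 (cv2) and the standard library are available. Lean on these libraries where they do the work, as an engineer would, in place of code of your own. Each camera call takes 0.05 s, during which the arm holds its last target.

TASK

The four hole saws stand in a row in the wooden tray, in the order in which they were last used. Move them to the wooden blocks on the steel rail, each into the well turned for its size (smallest saw in the smallest well, and so on up to the largest), standing upright on the well's floor with the shank up. Keep the saws upright on the way, and leave the bottle and the caliper where they are.

Things in the scene. Friction and masses are not known exactly. Their poses are not given: they have to be found in the camera images.
- saw29_mid (a point): The smallest hole saw: grey steel cup 29 mm in diameter, 40 mm high, teeth down; on it a dark hexagon nut (25 mm wide, 14 mm high), then a bright upright shank 11 mm thick, 46 mm long. 100 mm high, 0.1 to 0.41 kg, loose, in an 82 mm square compartment of the wooden tray (floor 9, walls 30 mm above the bench). Point: on its axis, half-way up; z up. Bare shank: 4 to 50 mm above the point.
- saw41_mid (a point): The second smallest hole saw: grey steel cup 41 mm in diameter, 40 mm high, teeth down; on it a dark hexagon nut (25 mm wide, 14 mm high), then a bright upright shank 11 mm thick, 46 mm long. 100 mm high, 0.1 to 0.41 kg, loose, in an 82 mm square compartment of the wooden tray (floor 9, walls 30 mm above the bench). Point: on its axis, half-way up; z up. Bare shank: 4 to 50 mm above the point.
- saw54_mid (a point): The second largest hole saw: grey steel cup 54 mm in diameter, 40 mm high, teeth down; on it a dark hexagon nut (25 mm wide, 14 mm high), then a bright upright shank 11 mm thick, 46 mm long. 100 mm high, 0.1 to 0.41 kg, loose, in an 82 mm square compartment of the wooden tray (floor 9, walls 30 mm above the bench). Point: on its axis, half-way up; z up. Bare shank: 4 to 50 mm above the point.
- saw67_mid (a point): The largest hole saw: grey steel cup 67 mm in diameter, 40 mm high, teeth down; on it a dark hexagon nut (25 mm wide, 14 mm high), then a bright upright shank 11 mm thick, 46 mm long. 100 mm high, 0.1 to 0.41 kg, loose, in an 82 mm square compartment of the wooden tray (floor 9, walls 30 mm above the bench). Point: on its axis, half-way up; z up. Bare shank: 4 to 50 mm above the point.
- well40_floor (a point): The smallest well, for the 29 mm saw: a round hole 40 mm in diameter, 18 mm deep, 5 mm chamfer at the mouth, in a fixed beech block 93.5 mm square, 28 mm high, one of four in a row on a low grey steel rail (block tops 32 mm above the bench). Point: centre of the well's flat floor, on which the saw's teeth come to stand; z up.
- well53_floor (a point): The second smallest well, for the 41 mm saw: a round hole 53 mm in diameter, 18 mm deep, 5 mm chamfer at the mouth, in a fixed beech block 93.5 mm square, 28 mm high, one of four in a row on a low grey steel rail (block tops 32 mm above the bench). Point: centre of the well's flat floor, on which the saw's teeth come to stand; z up.
- well66_floor (a point): The second largest well, for the 54 mm saw: a round hole 66 mm in diameter, 18 mm deep, 5 mm chamfer at the mouth, in a fixed beech block 93.5 mm square, 28 mm high, one of four in a row on a low grey steel rail (block tops 32 mm above the bench). Point: centre of the well's flat floor, on which the saw's teeth come to stand; z up.
- well79_floor (a point): The largest well, for the 67 mm saw: a round hole 79 mm in diameter, 18 mm deep, 5 mm chamfer at the mouth, in a fixed beech block 93.5 mm square, 28 mm high, one of four in a row on a low grey steel rail (block tops 32 mm above the bench). Point: centre of the well's flat floor, on which the saw's teeth come to stand; z up.
- bottle: A white bottle of cutting wax with black cap, 38 mm in diameter and 105 mm high, standing on the bench between tray and rail; origin at the centre of its underside, z up. A bystander.
- caliper: A digital caliper lying on the bench, 230 mm long, 60 mm wide, 12 mm high; origin under its middle, x along its beam. A bystander.
Things that resemble listed ones, but are neither listed nor needed, are in the scene too. Leave any red look-alike of the part that bears saw29_mid alone.

How it is judged (in metres and radians):
At the end, for the whole second after the job is handed in: Each of the four hole saws stands in its own well (29 mm saw in the 40 mm well, 41 in 53, 54 in 66, 67 in 79): its axis within 10 mm of the well's centre, its teeth within 4 mm of the well's floor, within 0.10 rad of upright, released and at rest (horizontal distance between saw29_mid and well40_floor below 0.01 m and z of saw29_mid in the frame of well40_floor below 0.054 m and angle between each of saw29_mid, saw41_mid, saw54_mid, saw67_mid's own z axis and vertical below 0.1 rad and linear speed of each of saw29, saw41, saw54, saw67 below 0.02 m/s and horizontal distance between saw41_mid and well53_floor below 0.01 m and z of saw41_mid in the frame of well53_floor below 0.054 m and horizontal distance between saw54_mid and well66_floor below 0.01 m and z of saw54_mid in the frame of well66_floor below 0.054 m and horizontal distance between saw67_mid and well79_floor below 0.01 m and z of saw67_mid in the frame of well79_floor below 0.054 m); the robot touches nothing.
It fails at once if a hole saw is tipped over or carried far from upright (over 0.7 rad) (angle between any of saw29_mid, saw41_mid, saw54_mid, saw67_mid's own z axis and vertical above 0.7 rad).
It fails at once if the bottle is knocked over or moved by more than 30 mm (distance of bottle from where it was at the start of the episode above 0.03 m or angle between bottle's own z axis and vertical above 0.5 rad).
It fails at once if the caliper is moved by more than 30 mm (distance of caliper from where it was at the start of the episode above 0.03 m).
It also fails if it takes over 86 s, if anything falls off the work surface, if the arm or the gripper's body presses on something with over 40 N, if the wrist force passes 120 N, or if a joint passes its speed limit or range.

## Working session

There is one attempt and no reset: what is moved stays moved. The work goes in short steps, Python scripts to look and compute and a shell command to move; the robot and the scene stay as the last step left them, time stands still between calls to the robot, and variables do not carry over. Pictures are saved under pics/ and viewed, and the job is handed in when it is done.

```bash
mkdir -p pics; ls; python3 - <<'E'
from workcell import status, vision
import cv2
s=status.state(); print({k:s[k] for k in('time_s','ee_pos','ee_rot','gripper_width','force')})
for n in('scene','top'):
    f=vision.grab_frame(n); cv2.imwrite(f'pics/{n}0.png',f['color']); print(n,f['fov_y'],f['cx'],f['cy'],f['pose'])
E
```

```text
pics
{'time_s': 0.0, 'ee_pos': array([133.71653901, 559.06584147, 403.9388538 ]), 'ee_rot': array([-1.79902000e+02, -8.10888100e-05,  1.66549722e+02]), 'gripper_width': 90.91771699617517, 'force': array([-0.87188603,  0.31391233, -0.62494471])}
scene 51.487502808274314 277.24684412472186 214.04409983398776 [[-6.62600496e-01  4.91506982e-01 -5.65138452e-01  9.80283666e+02]
 [ 7.48733224e-01  4.15594356e-01 -5.16410583e-01  5.79601487e+02]
 [-1.89510561e-02 -7.65311844e-01 -6.43380633e-01  6.20811758e+02]
 [ 0.00000000e+00  0.00000000e+00  0.00000000e+00  1.00000000e+00]]
top 44.91967005622211 281.9892802922243 216.81470789398992 [[ 5.39260380e-02 -9.69563687e-01  2.38826798e-01  1.91668127e+02]
 [-9.98539519e-01 -5.31481722e-02  9.70051212e-03  1.39147798e+02]
 [ 3.28794347e-03 -2.39001106e-01 -9.71013728e-01  1.34079135e+03]
 [ 0.00000000e+00  0.00000000e+00  0.00000000e+00  1.00000000e+00]]
```

View pics/scene0.png

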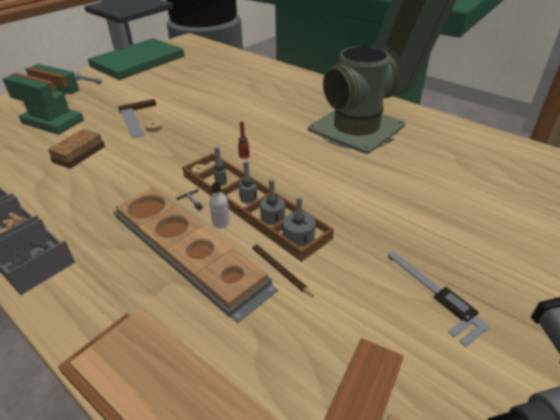

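View pics/top0.png

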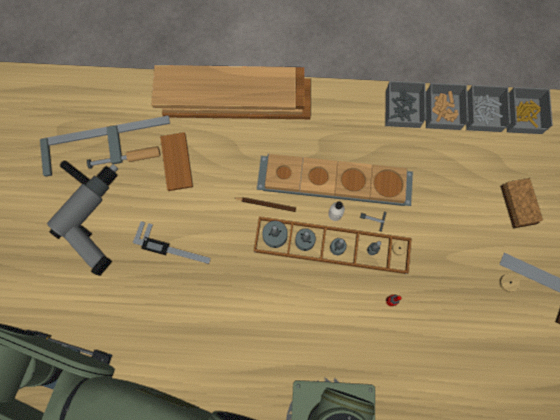

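The scene view shows the tray (185–330, 155–255) with the saws, smallest at (220,170) and largest at (298,225). The red look-alike stands outside the tray at (243,143). The wells run from smallest (232,273) to largest (147,205). In the top view the saws are at (275,233), (305,238), (338,245) and (374,248), and the red one is at (393,300).

```bash
cat > h.py <<'E'
import numpy as np, cv2
from workcell import status, vision
def K(f):
    return f['color'].shape[0]/2/np.tan(np.radians(f['fov_y'])/2)
def ray(f,u,v,z):
    d=f['pose'][:3,:3]@np.array([(u-f['cx'])/K(f),(v-f['cy'])/K(f),1]); o=f['pose'][:3,3]
    return o+d*(z-o[2])/d[2]
def proj(f,P):
    P=np.atleast_2d(P); c=(P-f['pose'][:3,3])@f['pose'][:3,:3]
    return np.c_[c[:,0]/c[:,2]*K(f)+f['cx'],c[:,1]/c[:,2]*K(f)+f['cy']]
def cloud(f):
    v,u=np.mgrid[:420,:560]; d=f['depth']
    c=np.stack([(u-f['cx'])/K(f)*d,(v-f['cy'])/K(f)*d,d],-1)
    P=c@f['pose'][:3,:3].T+f['pose'][:3,3]; P[d==0]=np.nan; return P
E
python3 - <<'E'
from h import *
F={n:vision.grab_frame(n) for n in('scene','top')}
import pickle; pickle.dump(F,open('F0.pkl','wb'))
np.set_printoptions(precision=1,suppress=True)
for lab in['saw29_mid','saw41_mid','saw54_mid','saw67_mid','well40_floor','well53_floor','well66_floor','well79_floor','bottle','caliper']:
    for n in F:
        r=vision.find_in(n,lab)
        print(lab,n,[(round(x['p'],2),np.round(x['location']).tolist(),proj(F[n],x['location'])[0].round().tolist()) for x in r[:3]])
f=F['top']; c=f['color'][140:310,230:430]; cv2.imwrite('pics/topcrop.png',cv2.resize(c,None,fx=4,fy=3.5 if 0 else 3.5,interpolation=cv2.INTER_CUBIC)[:600,:800])
f=F['scene']; c=f['color'][110:320,100:350]; cv2.imwrite('pics/scenecrop.png',cv2.resize(c,None,fx=2.8,fy=2.8,interpolation=cv2.INTER_CUBIC))
E
```

```text
saw29_mid scene [(0.84, [447.0, -84.0, 49.0], [220.0, 171.0]), (0.81, [316.0, -137.0, 35.0], [244.0, 146.0])]
saw29_mid top [(0.62, [310.0, -139.0, 50.0], [393.0, 300.0]), (0.54, [637.0, 60.0, 33.0], [319.0, 174.0])]
saw41_mid scene [(0.61, [450.0, 18.0, 49.0], [251.0, 188.0])]
saw41_mid top [(0.63, [441.0, 3.0, 49.0], [338.0, 245.0])]
saw54_mid scene [(0.56, [467.0, 91.0, 46.0], [270.0, 207.0]), (0.47, [632.0, -44.0, 32.0], [168.0, 224.0])]
saw54_mid top [(0.95, [453.0, 94.0, 49.0], [303.0, 239.0])]
saw67_mid scene [(0.78, [480.0, 174.0, 43.0], [297.0, 228.0]), (0.34, [450.0, -84.0, 49.0], [219.0, 171.0])]
saw67_mid top [(0.72, [461.0, 167.0, 52.0], [275.0, 234.0])]
well40_floor scene [(0.73, [646.0, 161.0, 28.0], [233.0, 278.0])]
well40_floor top [(0.72, [645.0, 156.0, 31.0], [283.0, 170.0])]
well53_floor scene [(0.74, [641.0, 51.0, 35.0], [194.0, 246.0])]
well53_floor top [(0.75, [637.0, 62.0, 32.0], [317.0, 174.0])]
well66_floor scene [(0.59, [634.0, -41.0, 32.0], [168.0, 225.0])]
well66_floor top [(0.76, [633.0, -32.0, 34.0], [353.0, 177.0])]
well79_floor scene [(0.73, [624.0, -144.0, 25.0], [143.0, 205.0]), (0.61, [546.0, 19.0, 54.0], [218.0, 208.0])]
well79_floor top [(0.69, [628.0, -132.0, 22.0], [389.0, 182.0])]
bottle scene [(0.98, [548.0, 20.0, 54.0], [218.0, 209.0]), (0.72, [465.0, 92.0, 46.0], [271.0, 207.0])]
bottle top [(0.51, [627.0, -131.0, 21.0], [388.0, 183.0])]
caliper scene [(0.91, [430.0, 491.0, 8.0], [457.0, 308.0])]
caliper top [(0.72, [428.0, 480.0, 10.0], [157.0, 243.0])]
```

View pics/topcrop.png

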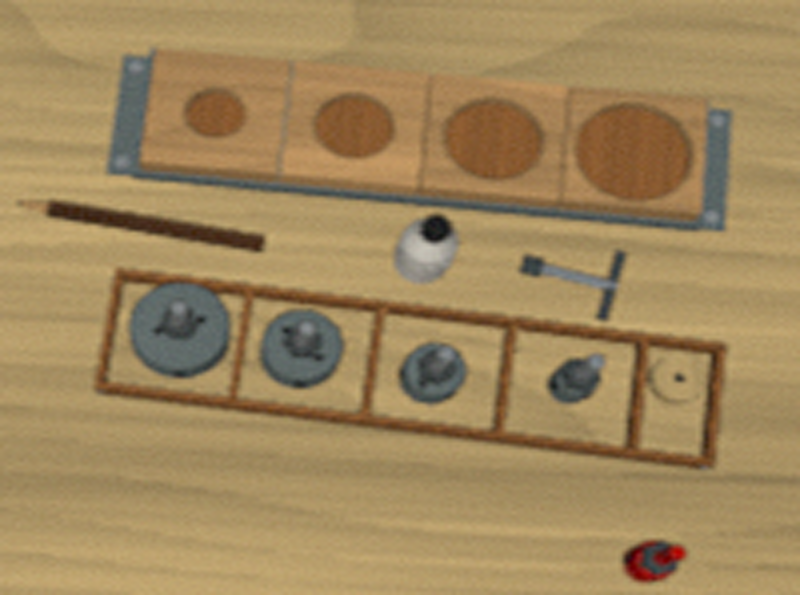

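View pics/scenecrop.png

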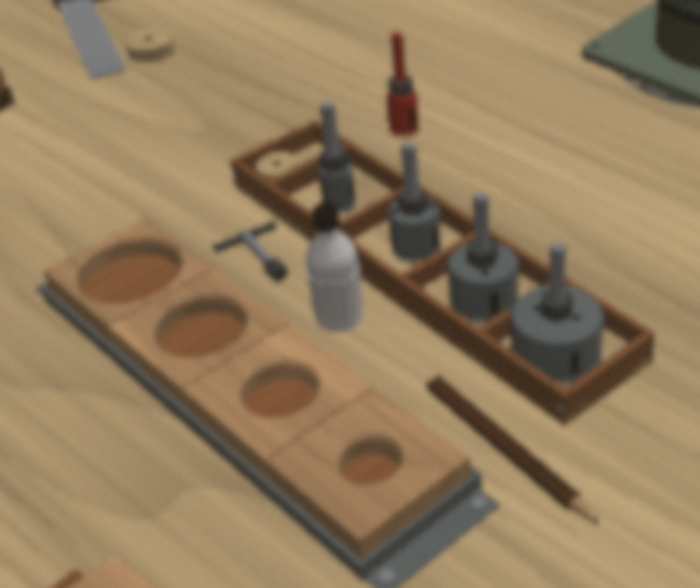

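The saws step down left to right in the top crop: 67 at (180,330), 54 at (303,345), 41 at (433,370) and 29 at (575,378). The red one at (655,560) is outside the tray and is not wanted. The wells run 40, 53, 66, 79 from left to right. Next I'll measure both sets from the clouds.

```bash
cat > meas.py <<'E'
from h import *
import pickle
from scipy.optimize import least_squares
np.set_printoptions(precision=1,suppress=True)
def fitc(p,r):
    c0=p.mean(0)
    return least_squares(lambda c:np.hypot(*(p-c).T)-r,c0,loss='soft_l1').x
def saws(F,app,zf=9):
    out={}
    for D,(x,y) in app.items():
        for n,f in F.items():
            P=cloud(f).reshape(-1,3); near=np.hypot(P[:,0]-x,P[:,1]-y)<D/2+22
            sh=P[near&(P[:,2]>zf+66)&(P[:,2]<zf+110)]
            m=P[near&(P[:,2]>zf+36)&(P[:,2]<zf+44)&(np.hypot(P[:,0]-x,P[:,1]-y)<D/2+10)]
            print(D,n,'shank n',len(sh),sh.mean(0) if len(sh) else None,'ztop',np.nanmax(sh[:,2]) if len(sh) else None,'cuptop n',len(m),(m[:,:2].min(0)+m[:,:2].max(0))/2 if len(m) else None)
E
python3 - <<'E'
from meas import *
F=pickle.load(open('F0.pkl','rb'))
saws(F,{29:(447,-84),41:(445,8),54:(458,92),67:(468,170)})
W={40:(645,157),53:(638,57),66:(633,-37),79:(628,-133)}
for n,f in F.items():
    P=cloud(f).reshape(-1,3)
    m=(P[:,2]>29)&(P[:,2]<36)&(P[:,0]>560)&(P[:,0]<710)&(P[:,1]>-210)&(P[:,1]<230)
    Q=P[m]; print(n,'blocktop z',np.median(Q[:,2]),cv2.minAreaRect(Q[:,:2].astype(np.float32)))
    for D,(x,y) in W.items():
        q=P[(np.hypot(P[:,0]-x,P[:,1]-y)<D/2+3)]
        fl=q[(q[:,2]<18)]
        print(D,n,'floor n',len(fl),fl.mean(0) if len(fl) else None,'rng',(fl[:,:2].min(0)+fl[:,:2].max(0))/2 if len(fl) else None)
E
```

```text
29 scene shank n 75 [445.9 -87.8  94.1] ztop 109.67585882474486 cuptop n 39 [444.9 -86.5]
29 top shank n 29 [441.  -87.3 101.5] ztop 113.73495180563896 cuptop n 28 [442.  -88.3]
41 scene shank n 84 [446.5   4.6  93.5] ztop 109.6684180451017 cuptop n 110 [446.1   3.4]
41 top shank n 26 [441.6   4.6 102. ] ztop 111.62444893067754 cuptop n 102 [442.7   4.5]
54 scene shank n 94 [460.7  90.8  93.8] ztop 109.91780374978867 cuptop n 248 [459.1  90.5]
54 top shank n 30 [455.9  90.6  99.6] ztop 113.17132850779217 cuptop n 219 [456.8  89.6]
67 scene shank n 92 [471.2 170.7  94.1] ztop 109.1691816209883 cuptop n 476 [469.5 170.2]
67 top shank n 28 [465.4 169.9 100.7] ztop 112.50274107046312 cuptop n 375 [467.2 170.6]
scene blocktop z 31.6061211058028 ((634.8251342773438, 12.065017700195312), (381.6380310058594, 96.110107421875), 86.80078887939453)
40 scene floor n 179 [638.5 149.   14.3] rng [638.7 149.7]
53 scene floor n 296 [632.5  52.1  14.2] rng [633.1  52.1]
66 scene floor n 391 [627.5 -44.3  14.2] rng [627.6 -43.8]
79 scene floor n 492 [ 622.1 -140.5   14.1] rng [ 622.3 -139.1]
top blocktop z 31.7859945815228 ((633.0866088867188, 13.911026000976562), (378.4423522949219, 96.40255737304688), 86.8936996459961)
40 top floor n 137 [645.5 156.   13.2] rng [645.4 156.5]
53 top floor n 235 [640.4  60.7  13.5] rng [640.2  60.1]
66 top floor n 382 [634.6 -34.4  13.4] rng [634.5 -35. ]
79 top floor n 551 [ 629.1 -130.2   13.3] rng [ 629.2 -130.9]
```

```bash
python3 - <<'E'
from meas import *
F=pickle.load(open('F0.pkl','rb'))
W={40:(642,154),53:(637,59),66:(631,-36),79:(626,-132)}
v,u=np.mgrid[:420,:560]
for n,f in F.items():
    P=cloud(f)
    o=f['pose'][:3,3]; d=np.stack([(u-f['cx'])/K(f),(v-f['cy'])/K(f),np.ones_like(u,float)],-1)@f['pose'][:3,:3].T
    I=o+d*((31.7-o[2])/d[...,2])[...,None]
    for D,(x,y) in W.items():
        for th in (28,30):
            m=(P[...,2]<th)&(np.hypot(I[...,0]-x,I[...,1]-y)<D/2+9)
            J=I[m]; 
            (c,r)=cv2.minEnclosingCircle(J[:,:2].astype(np.float32))
            print(n,D,th,'centroid',J.mean(0)[:2],'minc',np.array(c),'r',round(r,1),'ext',np.ptp(J[:,:2],axis=0))
E
```

```text
scene 40 28 centroid [644.9 156.9] minc [644.3 155.9] r 20.3 ext [39.  38.5]
scene 40 30 centroid [643.7 155.8] minc [641.3 155.5] r 27.5 ext [53.9 48. ]
scene 53 28 centroid [639.9  62.8] minc [638.1  61.3] r 27.3 ext [53.4 51.1]
scene 53 30 centroid [638.6  61.2] minc [637.   59.4] r 34.6 ext [64.7 65. ]
scene 66 28 centroid [634.6 -31.2] minc [633.8 -31.4] r 32.8 ext [65.3 63.5]
scene 66 30 centroid [633.4 -33.4] minc [630.9 -38.5] r 39.5 ext [71.3 78.3]
scene 79 28 centroid [ 628.8 -126.3] minc [ 624.8 -134. ] r 46.6 ext [88.9 91.8]
scene 79 30 centroid [ 628.5 -128.3] minc [ 626.2 -132.7] r 47.9 ext [95.8 91.8]
top 40 28 centroid [641.8 156.2] minc [643.3 153.1] r 27.4 ext [54.4 43.7]
top 40 30 centroid [642.1 155.3] minc [641.9 155. ] r 28.9 ext [57.1 54.2]
top 53 28 centroid [635.6  61.1] minc [636.1  59.7] r 34.5 ext [65.9 67.2]
top 53 30 centroid [636.2  59.7] minc [636.8  59.2] r 35.3 ext [68.3 68. ]
top 66 28 centroid [630.5 -33.6] minc [630.8 -35.8] r 41.5 ext [79.6 75.3]
top 66 30 centroid [631.2 -34.1] minc [631.  -36.2] r 41.8 ext [82.8 81.5]
top 79 28 centroid [ 625. -130.] minc [ 625.8 -133.3] r 48.2 ext [94.5 94.6]
top 79 30 centroid [ 625.6 -130.7] minc [ 625.9 -132.1] r 48.4 ext [94.5 94.6]
```

```bash
python3 - <<'E'
from meas import *
F=pickle.load(open('F0.pkl','rb'))
W={40:(642.3,154.5),53:(637,59.5),66:(631.6,-35.5),79:(626.2,-131)}
S={29:(443.6,-87.3),41:(444,4.4),54:(458,90.5),67:(468.3,170.3)}
a=np.linspace(0,2*np.pi,60)
def circ(c,r,z): return np.c_[c[0]+r*np.cos(a),c[1]+r*np.sin(a),np.full(60,z)]
for n,f,(r0,r1,c0,c1),s in(('top',F['top'],(145,275,245,425),4.4),('scene',F['scene'],(140,310,105,340),3.4)):
    im=cv2.resize(f['color'][r0:r1,c0:c1],None,fx=s,fy=s,interpolation=cv2.INTER_CUBIC)
    def dr(C,col): cv2.polylines(im,[np.int32(((proj(f,C)-[c0,r0]+.5)*s-.5)*8)],True,col,1,cv2.LINE_AA,3)
    for D,c in W.items(): dr(circ(c,D/2+5,32),(0,255,0));dr(circ(c,D/2,14),(255,0,0));dr(circ(c,D/2,27),(0,255,255))
    for D,c in S.items(): dr(circ(c,D/2,49),(0,255,0));dr(circ(c,5.5,109),(0,0,255))
    cv2.imwrite(f'pics/ov_{n}.png',im); print(im.shape)
E
```

```text
(572, 792, 3)
(578, 799, 3)
```

View pics/ov_top.png

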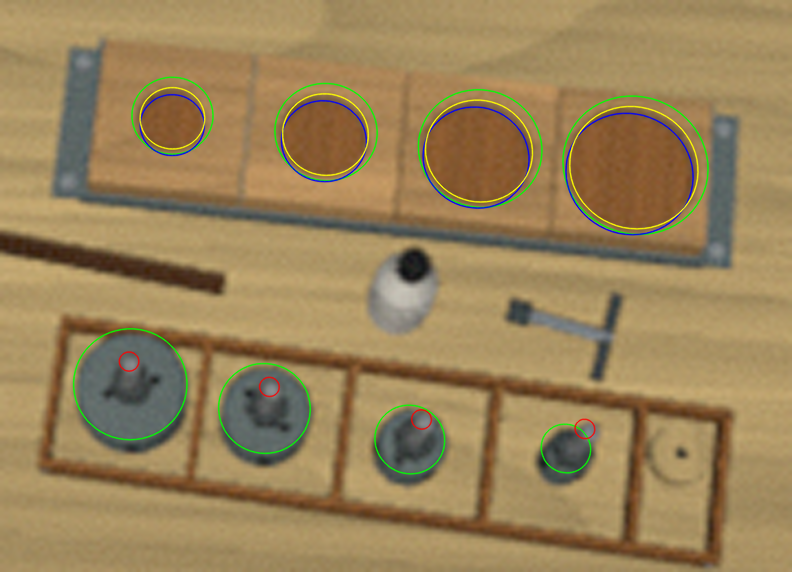

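View pics/ov_scene.png

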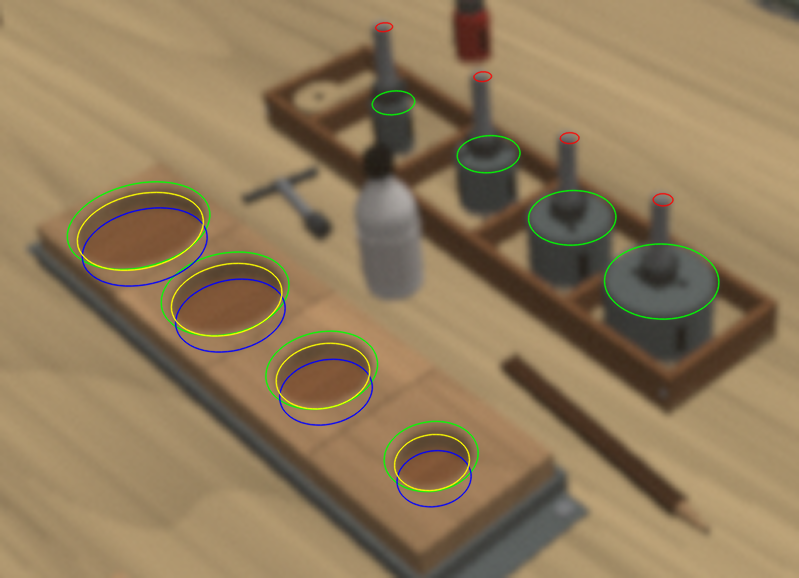

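The overlays match the pictures: red rings on the shank tips, green on the cup tops, and well rings on the mouths, all within about 2 mm. The picks are the four grey saws in the tray at top (275,233), (305,238), (338,245) and (374,248). They fit because they stand in compartments and their sizes match. The red one at (393,300) does not fit.

Next I turn the jaws across the row.

```bash
cat > d.py <<'E'
import sys
from h import *
from scipy.spatial.transform import Rotation as R
S={'29':(443.6,-87.3),'41':(444,4.4),'54':(458,90.5),'67':(468.3,170.3),'w40':(642.3,154.5),'w53':(637,59.5),'w66':(631.6,-35.5),'w79':(626.2,-131)}
def delta(p,z,yaw=86.7):
    s=status.state(); Rc=R.from_euler('xyz',s['ee_rot'],degrees=True); Rt=R.from_euler('xyz',[180,0,yaw],degrees=True)
    d=Rc.inv().apply(np.array([*p,z])-s['ee_pos'])
    print('t',round(s['time_s'],2),'pos',np.round(s['ee_pos'],1),'rot',np.round(s['ee_rot'],2),'F',np.round(s['force'],1),'w',round(s['gripper_width'],1))
    print('tool shift m',np.round(d/1000,4),'turn rad',np.round((Rc.inv()*Rt).as_rotvec(),4))
if __name__=='__main__':
    delta(S[sys.argv[1]],float(sys.argv[2]))
E
python3 -m jog '[[0.05,0,0,0,0,0,0.174],[0.05,0,0,0,0,0,0.174],[0.05,0,0,0,0,0,0.174],[0.05,0,0,0,0,0,0.174],[0.05,0,0,0,0,0,0.174],[0.05,0,0,0,0,0,0.174],[0.05,0,0,0,0,0,0.174],[0.05,0,0,0,0,0,0.174],[0.05,0,0,0,0,0,0]]' 40; python3 d.py 67 400
```

```text
time_s: 2.33
ee_pos: [133.8, 559.2, 404.8]
ee_rot: [-180.0, -0.0, 86.9]
force: [0.8, 0.2, 0.1]
gripper_width: 49.8
t 2.33 pos [133.8 559.2 404.8] rot [-180.     -0.     86.91] F [0.8 0.2 0.1] w 49.8
tool shift m [-0.3703  0.355   0.0047] turn rad [-0.     -0.      0.0036]
```

```bash
python3 -m jog '[[0.05,-0.037,0.0355,0,0,0,0.0036],[0.05,-0.037,0.0355,0,0,0,0],[0.05,-0.037,0.0355,0,0,0,0],[0.05,-0.037,0.0355,0,0,0,0],[0.05,-0.037,0.0355,0,0,0,0],[0.05,-0.037,0.0355,0,0,0,0],[0.05,-0.037,0.0355,0,0,0,0],[0.05,-0.037,0.0355,0,0,0,0],[0.05,-0.037,0.0355,0,0,0,0],[0.05,-0.037,0.0355,0,0,0,0],[0.05,0,0,0,0,0,0],[0.05,0,0,0,0,0,0]]'; python3 d.py 67 260
```

```text
time_s: 3.82
ee_pos: [466.0, 169.0, 404.7]
ee_rot: [-180.0, -0.0, 86.6]
force: [0.2, -0.0, -0.5]
gripper_width: 50.1
t 3.83 pos [466.  169.  404.7] rot [-1.7996e+02 -3.0000e-02  8.6640e+01] F [ 0.2 -0.  -0.5] w 50.1
tool shift m [0.0014 0.0024 0.1447] turn rad [-0.0007 -0.0005 -0.001 ]
```

```bash
python3 -m jog '[[0.05,0.0014,0.0024,0.03,0,0,0],[0.05,0,0,0.05,0,0,0],[0.05,0,0,0.04,0,0,0],[0.05,0,0,0.0245,0,0,0],[0.05,0,0,0,0,0,0],[0.05,0,0,0,0,0,0]]'; python3 d.py 67 260; python3 - <<'E'
from h import *
f=vision.grab_frame('scene'); cv2.imwrite('pics/g1.png',cv2.resize(f['color'][60:270,130:400],None,fx=2.9,fy=2.8,interpolation=cv2.INTER_CUBIC))
E
```

```text
time_s: 4.58
ee_pos: [468.8, 171.0, 261.4]
ee_rot: [179.9, -0.1, 86.7]
force: [0.4, -0.0, -0.1]
gripper_width: 49.5
t 4.58 pos [468.8 171.  261.4] rot [ 1.799e+02 -6.000e-02  8.669e+01] F [ 0.4 -0.  -0.1] w 49.5
tool shift m [-0.0007 -0.0004  0.0014] turn rad [ 0.0018 -0.001  -0.0002]
```

View pics/g1.png

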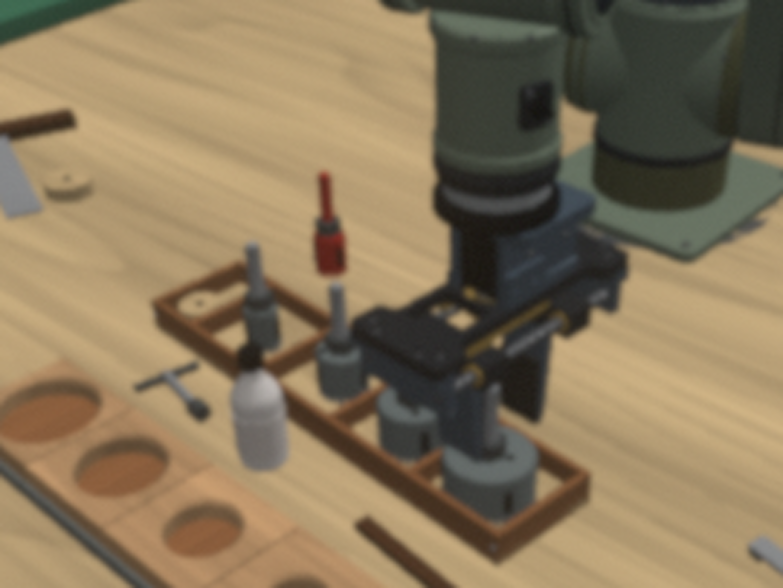

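The fingers straddle the bare shank of the 67 mm saw, which shows at (490,410) between them. I'll close and lift a little.

```bash
python3 -m jog '[[0,0,0,0,0,0,0],[0,0,0,0,0,0,0],[0,0,0,0,0,0,0],[0,0,0,0,0,0,0],[0,0,0,0,0,0,0],[0,0,0,0,0,0,0]]' 45; python3 d.py 67 390
```

```text
time_s: 5.38
ee_pos: [468.6, 170.1, 260.2]
ee_rot: [-180.0, 0.0, 86.6]
force: [-0.1, -0.8, -0.0]
gripper_width: 10.4
t 5.38 pos [468.6 170.1 260.2] rot [-179.98    0.     86.58] F [-0.1 -0.8 -0. ] w 10.4
tool shift m [ 0.0002 -0.0004 -0.1298] turn rad [-0.0003  0.0001 -0.002 ]
```

```bash
python3 -m jog '[[0,0,0,-0.01,0,0,0],[0,0,0,-0.02,0,0,0],[0,0,0,-0.03,0,0,0],[0,0,0,-0.04,0,0,0],[0,0,0,-0.03,0,0,0],[0,0,0,0,0,0,0],[0,0,0,0,0,0,0]]'; python3 d.py w79 390
```

```text
time_s: 6.25
ee_pos: [468.2, 169.9, 389.0]
ee_rot: [-179.9, 0.0, 86.6]
force: [0.4, 0.6, -2.9]
gripper_width: 10.3
t 6.25 pos [468.2 169.9 389. ] rot [-1.7987e+02  5.0000e-02  8.6590e+01] F [ 0.4  0.6 -2.9] w 10.3
tool shift m [-0.291   0.1757 -0.0012] turn rad [-0.0023  0.0009 -0.002 ]
```

```bash
python3 -m jog '[[0,-0.015,0.009,0,0,0,0],[0,-0.03,0.018,0,0,0,0],[0,-0.035,0.021,0,0,0,0],[0,-0.035,0.021,0,0,0,0],[0,-0.035,0.021,0,0,0,0],[0,-0.035,0.021,0,0,0,0],[0,-0.035,0.021,0,0,0,0],[0,-0.033,0.021,0,0,0,0],[0,-0.025,0.015,0,0,0,0],[0,-0.013,0.0077,0,0,0,0],[0,0,0,0,0,0,0],[0,0,0,0,0,0,0]]'; python3 d.py w79 267;python3 - <<'E'
from meas import *
F={n:vision.grab_frame(n) for n in('scene','top')}
f=F['scene']; cv2.imwrite('pics/c1.png',cv2.resize(f['color'][60:270,50:320],None,fx=2.9,fy=2.8,interpolation=cv2.INTER_CUBIC))
P=cloud(f).reshape(-1,3); m=(np.hypot(P[:,0]-626,P[:,1]+131)<36)&(P[:,2]>136)&(P[:,2]<180)
print(m.sum(),P[m].min(0),P[m].max(0))
E
```

```text
time_s: 7.75
ee_pos: [626.4, -130.2, 389.9]
ee_rot: [-179.9, -0.0, 86.6]
force: [0.0, 0.4, -3.1]
gripper_width: 10.0
t 7.75 pos [ 626.4 -130.2  389.9] rot [-1.7992e+02 -5.0000e-02  8.6610e+01] F [ 0.   0.4 -3.1] w 10.0
tool shift m [-9.000e-04  1.000e-04  1.229e-01] turn rad [-0.0013 -0.0008 -0.0015]
922 [ 595.4 -163.9  137.5] [660.6 -96.  179.9]
```

View pics/c1.png

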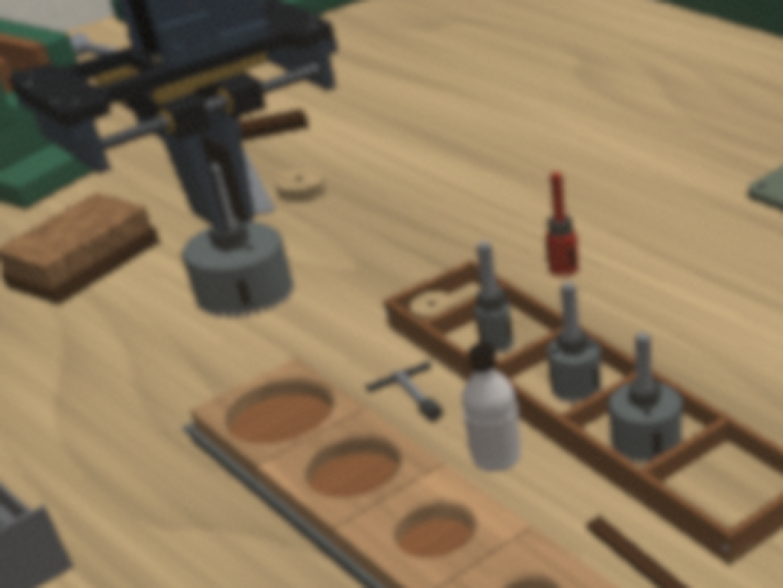

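The 67 mm saw hangs upright over the tray-far well, at (238,268) in the crop. Now I lower it.

```bash
python3 -m jog '[[0,-0.0009,0,0.025,0,0,0],[0,0,0,0.035,0,0,0],[0,0,0,0.03,0,0,0],[0,0,0,0.015,0,0,0],[0,0,0,0.01,0,0,0],[0,0,0,0.006,0,0,0],[0,0,0,0.002,0,0,0],[0,0,0,0,0,0,0],[0,0,0,0,0,0,0]]'; python3 d.py w79 265
```

```text
time_s: 8.98
ee_pos: [626.9, -131.8, 267.8]
ee_rot: [179.9, 0.0, 86.6]
force: [-1.2, -0.2, -2.0]
gripper_width: 10.2
t 8.97 pos [ 626.9 -131.8  267.8] rot [179.94   0.    86.59] F [-1.2 -0.2 -2. ] w 10.2
tool shift m [ 0.0007 -0.0007  0.0028] turn rad [ 0.0011  0.0001 -0.002 ]
```

```bash
python3 -m jog '[[0,0,0,0.002,0,0,0],[0,0,0,0.001,0,0,0],[0,0,0,0,0,0,0],[0,0,0,0,0,0,0]]'; python3 d.py w79 265
```

```text
time_s: 9.48
ee_pos: [626.8, -131.8, 265.2]
ee_rot: [179.9, 0.0, 86.6]
force: [-1.6, 0.0, 5.7]
gripper_width: 10.3
t 9.47 pos [ 626.8 -131.8  265.2] rot [1.7993e+02 1.0000e-02 8.6580e+01] F [-1.6  0.   5.7] w 10.3
tool shift m [ 0.0007 -0.0006  0.0002] turn rad [ 0.0011  0.0001 -0.002 ]
```

The floor carries it now (+5.7 N). I'll release and raise.

```bash
python3 -m jog '[[0.05,0,0,0,0,0,0],[0.05,0,0,0,0,0,0],[0.05,0,0,0,0,0,0],[0.05,0,0,0,0,0,0],[0.05,0,0,-0.03,0,0,0],[0.05,0,0,-0.05,0,0,0],[0.05,0,0,-0.04,0,0,0],[0.05,0,0,-0.005,0,0,0],[0.05,0,0,0,0,0,0],[0.05,0,0,0,0,0,0]]'; python3 d.py 54 390; python3 - <<'E'
from meas import *
F={n:vision.grab_frame(n) for n in('scene','top')}
pickle.dump(F,open('F1.pkl','wb'))
f=F['scene']; cv2.imwrite('pics/p1.png',cv2.resize(f['color'][60:270,50:320],None,fx=2.9,fy=2.8,interpolation=cv2.INTER_CUBIC))
saws(F,{67:(626,-131)},14)
saws(F,{54:(458,90)},9)
E
```

```text
time_s: 10.72
ee_pos: [626.5, -131.6, 387.2]
ee_rot: [-179.8, -0.0, 86.6]
force: [0.5, -0.3, 0.3]
gripper_width: 50.0
t 10.72 pos [ 626.5 -131.6  387.2] rot [-1.798e+02 -4.000e-02  8.659e+01] F [ 0.5 -0.3  0.3] w 50.0
tool shift m [ 0.2117 -0.1814 -0.002 ] turn rad [-0.0035 -0.0007 -0.002 ]
67 scene shank n 94 [ 628.5 -129.8   98.7] ztop 114.90564323460683 cuptop n 387 [ 628.2 -131.2]
67 top shank n 20 [ 623.9 -127.4  100.8] ztop 115.32940022536604 cuptop n 269 [ 624.5 -129.6]
54 scene shank n 92 [460.8  91.   94.5] ztop 111.2307230359429 cuptop n 247 [458.3  89. ]
54 top shank n 29 [455.7  90.4 101.3] ztop 110.20332332016778 cuptop n 219 [456.9  90.7]
```

View pics/p1.png

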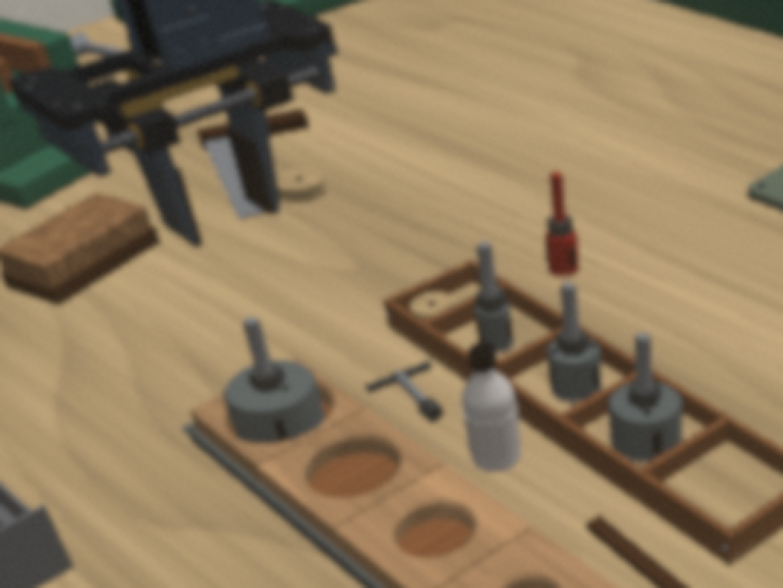

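The 67 mm saw stands seated in the largest well, at (275,400) in the crop, with its shank tip at z≈115. Next is the 54 mm saw.

```bash
python3 -m jog '[[0.05,0.012,-0.0104,0,0,0,0],[0.05,0.03,-0.0255,0,0,0,0],[0.05,0.035,-0.03,0,0,0,0],[0.05,0.035,-0.03,0,0,0,0],[0.05,0.035,-0.03,0,0,0,0],[0.05,0.035,-0.03,0,0,0,0],[0.05,0.02,-0.0175,0,0,0,0],[0.05,0.0097,-0.008,0,0,0,0],[0.05,0,0,0,0,0,0],[0.05,0,0,0,0,0,0]]'; python3 d.py 54 260
```

```text
time_s: 12.08
ee_pos: [458.7, 90.0, 389.2]
ee_rot: [180.0, 0.0, 86.6]
force: [-0.8, 0.1, 0.0]
gripper_width: 50.1
t 12.07 pos [458.7  90.  389.2] rot [1.7998e+02 1.0000e-02 8.6560e+01] F [-0.8  0.1  0. ] w 50.1
tool shift m [ 0.0005 -0.0008  0.1292] turn rad [ 0.0003  0.0002 -0.0025]
```

```bash
python3 -m jog '[[0.05,0.0005,-0.0008,0.03,0,0,0],[0.05,0,0,0.04,0,0,0],[0.05,0,0,0.035,0,0,0],[0.05,0,0,0.024,0,0,0],[0.05,0,0,0,0,0,0],[0.05,0,0,0,0,0,0],[0,0,0,0,0,0,0],[0,0,0,0,0,0,0],[0,0,0,0,0,0,0],[0,0,0,0,0,0,0],[0,0,0,0,0,0,0],[0,0,0,0,0,0,0]]' 45; python3 d.py 54 260
```

```text
time_s: 13.58
ee_pos: [457.6, 91.0, 260.3]
ee_rot: [180.0, -0.0, 86.6]
force: [0.3, -0.1, 0.5]
gripper_width: 10.1
t 13.57 pos [457.6  91.  260.3] rot [ 1.7999e+02 -1.0000e-02  8.6590e+01] F [ 0.3 -0.1  0.5] w 10.1
tool shift m [-0.0005  0.0005  0.0003] turn rad [ 0.0002 -0.0002 -0.002 ]
```

```bash
python3 -m jog '[[0,0,0,-0.01,0,0,0],[0,0,0,-0.02,0,0,0],[0,0,0,-0.03,0,0,0],[0,0,0,-0.04,0,0,0],[0,0,0,-0.03,0,0,0],[0,0,0,0,0,0,0],[0,0,0,0,0,0,0]]'; python3 d.py w66 390
```

```text
time_s: 14.45
ee_pos: [456.9, 90.8, 389.0]
ee_rot: [-179.9, 0.0, 86.6]
force: [-0.3, -0.3, -2.3]
gripper_width: 10.5
t 14.45 pos [456.9  90.8 389. ] rot [-1.7986e+02  3.0000e-02  8.6580e+01] F [-0.3 -0.3 -2.3] w 10.5
tool shift m [-0.1157  0.1819 -0.0014] turn rad [-0.0025  0.0005 -0.002 ]
```

```bash
python3 -m jog '[[0,-0.01,0.0155,0,0,0,0],[0,-0.018,0.0285,0,0,0,0],[0,-0.02,0.0315,0,0,0,0],[0,-0.02,0.0315,0,0,0,0],[0,-0.02,0.0315,0,0,0,0],[0,-0.016,0.0255,0,0,0,0],[0,-0.0117,0.0179,0,0,0,0],[0,0,0,0,0,0,0],[0,0,0,0,0,0,0],[0,0,0,0,0,0,0]]'; python3 d.py w66 267
```

```text
time_s: 15.7
ee_pos: [631.7, -35.1, 390.0]
ee_rot: [-179.9, -0.0, 86.6]
force: [-0.3, 0.3, -2.3]
gripper_width: 10.2
t 15.7 pos [631.7 -35.1 390. ] rot [-1.7995e+02 -1.0000e-02  8.6610e+01] F [-0.3  0.3 -2.3] w 10.2
tool shift m [-0.0005  0.      0.123 ] turn rad [-0.0009 -0.0002 -0.0016]
```

```bash
python3 -m jog '[[0,-0.0005,0,0.025,0,0,0],[0,0,0,0.035,0,0,0],[0,0,0,0.03,0,0,0],[0,0,0,0.015,0,0,0],[0,0,0,0.01,0,0,0],[0,0,0,0.006,0,0,0],[0,0,0,0.003,0,0,0],[0,0,0,0.001,0,0,0],[0,0,0,0,0,0,0],[0,0,0,0,0,0,0]]'; python3 d.py w66 265
```

```text
time_s: 16.95
ee_pos: [632.2, -35.9, 265.6]
ee_rot: [180.0, -0.0, 86.6]
force: [-0.4, 0.6, -3.2]
gripper_width: 10.3
t 16.95 pos [632.2 -35.9 265.6] rot [ 1.7996e+02 -1.0000e-02  8.6580e+01] F [-0.4  0.6 -3.2] w 10.3
tool shift m [ 0.0004 -0.0007  0.0006] turn rad [ 0.0007 -0.0001 -0.0021]
```

```bash
python3 -m jog '[[0,0,0,0.001,0,0,0],[0,0,0,0,0,0,0],[0,0,0,0,0,0,0]]'; python3 d.py w66 265
```

```text
time_s: 17.32
ee_pos: [632.3, -35.9, 265.3]
ee_rot: [179.9, -0.0, 86.6]
force: [-1.9, 0.3, 4.9]
gripper_width: 10.6
t 17.32 pos [632.3 -35.9 265.3] rot [179.92  -0.    86.58] F [-1.9  0.3  4.9] w 10.6
tool shift m [ 0.0004 -0.0007  0.0003] turn rad [ 0.0014 -0.0001 -0.002 ]
```

The floor carries the saw again. I'll release and raise.

```bash
python3 -m jog '[[0.05,0,0,0,0,0,0],[0.05,0,0,0,0,0,0],[0.05,0,0,0,0,0,0],[0.05,0,0,0,0,0,0],[0.05,0,0,-0.03,0,0,0],[0.05,0,0,-0.05,0,0,0],[0.05,0,0,-0.04,0,0,0],[0.05,0,0,-0.005,0,0,0],[0.05,0,0,0,0,0,0],[0.05,0,0,0,0,0,0]]'; python3 d.py 41 390; python3 - <<'E'
from meas import *
F={n:vision.grab_frame(n) for n in('scene','top')}
saws(F,{54:(631.6,-35.5)},14)
saws(F,{41:(444,4.4)},9)
E
```

```text
time_s: 18.58
ee_pos: [631.8, -35.9, 387.3]
ee_rot: [-179.8, -0.0, 86.6]
force: [-0.0, 0.4, 0.1]
gripper_width: 49.6
t 18.57 pos [631.8 -35.9 387.3] rot [-1.798e+02 -1.000e-02  8.658e+01] F [-0.   0.4  0.1] w 49.6
tool shift m [ 0.029  -0.1899 -0.002 ] turn rad [-0.0036 -0.0001 -0.002 ]
54 scene shank n 101 [634.1 -35.1  98.9] ztop 115.68146200481618 cuptop n 275 [632.7 -36.5]
54 top shank n 0 None ztop None cuptop n 98 [627.8 -29.6]
41 scene shank n 84 [446.5   4.5  93.5] ztop 109.3549892731271 cuptop n 108 [445.7   3.7]
41 top shank n 28 [441.7   4.6 100. ] ztop 110.71686452110907 cuptop n 103 [442.6   4.7]
```

```bash
python3 -m jog '[[0.05,0.002,-0.012,0,0,0,0],[0.05,0.004,-0.028,0,0,0,0],[0.05,0.006,-0.038,0,0,0,0],[0.05,0.006,-0.038,0,0,0,0],[0.05,0.006,-0.038,0,0,0,0],[0.05,0.003,-0.024,0,0,0,0],[0.05,0.002,-0.0119,0,0,0,0],[0.05,0,0,0,0,0,0],[0.05,0,0,0,0,0,0]]'; python3 d.py 41 260
```

```text
time_s: 19.8
ee_pos: [445.1, 4.3, 389.3]
ee_rot: [179.9, -0.0, 86.6]
force: [0.1, 0.4, -0.3]
gripper_width: 50.3
t 19.8 pos [445.1   4.3 389.3] rot [179.95  -0.    86.58] F [ 0.1  0.4 -0.3] w 50.3
tool shift m [ 0.     -0.0012  0.1293] turn rad [ 0.0009 -0.0001 -0.0021]
```

```bash
python3 -m jog '[[0.05,0,-0.001,0.03,0,0,0],[0.05,0,0,0.04,0,0,0],[0.05,0,0,0.035,0,0,0],[0.05,0,0,0.024,0,0,0],[0.05,0,0,0,0,0,0],[0.05,0,0,0,0,0,0],[0,0,0,0,0,0,0],[0,0,0,0,0,0,0],[0,0,0,0,0,0,0],[0,0,0,0,0,0,0],[0,0,0,0,0,0,0],[0,0,0,0,0,0,0]]' 45; python3 d.py 41 260
```

```text
time_s: 21.3
ee_pos: [443.3, 4.4, 260.3]
ee_rot: [180.0, -0.0, 86.6]
force: [0.1, 0.8, 0.4]
gripper_width: 10.4
t 21.3 pos [443.3   4.4 260.3] rot [ 1.800e+02 -1.000e-02  8.659e+01] F [0.1 0.8 0.4] w 10.4
tool shift m [-0.      0.0007  0.0003] turn rad [ 0.     -0.0001 -0.002 ]
```

```bash
python3 -m jog '[[0,0,0,-0.01,0,0,0],[0,0,0,-0.02,0,0,0],[0,0,0,-0.03,0,0,0],[0,0,0,-0.04,0,0,0],[0,0,0,-0.03,0,0,0],[0,0,0,0,0,0,0],[0,0,0,0,0,0,0]]'; python3 d.py w53 390
```

```text
time_s: 22.18
ee_pos: [442.7, 4.4, 389.3]
ee_rot: [-179.9, 0.0, 86.6]
force: [-0.1, -0.2, -1.1]
gripper_width: 10.4
t 22.18 pos [442.7   4.4 389.3] rot [-179.88    0.     86.59] F [-0.1 -0.2 -1.1] w 10.4
tool shift m [ 0.0665  0.1906 -0.0011] turn rad [-0.0021  0.     -0.002 ]
```

```bash
python3 -m jog '[[0,0.005,0.012,0,0,0,0],[0,0.01,0.028,0,0,0,0],[0,0.013,0.038,0,0,0,0],[0,0.013,0.038,0,0,0,0],[0,0.013,0.038,0,0,0,0],[0,0.008,0.0245,0,0,0,0],[0,0.0045,0.012,0,0,0,0],[0,0,0,0,0,0,0],[0,0,0,0,0,0,0],[0,0,0,0,0,0,0]]'; python3 d.py w53 267; python3 - <<'E'
from meas import *
f=vision.grab_frame('scene'); cv2.imwrite('pics/c3.png',cv2.resize(f['color'][60:310,50:350],None,fx=2.6,fy=2.4,interpolation=cv2.INTER_CUBIC))
E
```

```text
time_s: 23.42
ee_pos: [636.7, 59.2, 390.6]
ee_rot: [-180.0, 0.0, 86.6]
force: [-0.1, -0.1, -1.8]
gripper_width: 10.2
t 23.43 pos [636.7  59.2 390.6] rot [-180.      0.     86.57] F [-0.1 -0.1 -1.8] w 10.2
tool shift m [0.0003 0.0003 0.1236] turn rad [-0.0001  0.     -0.0022]
```

View pics/c3.png

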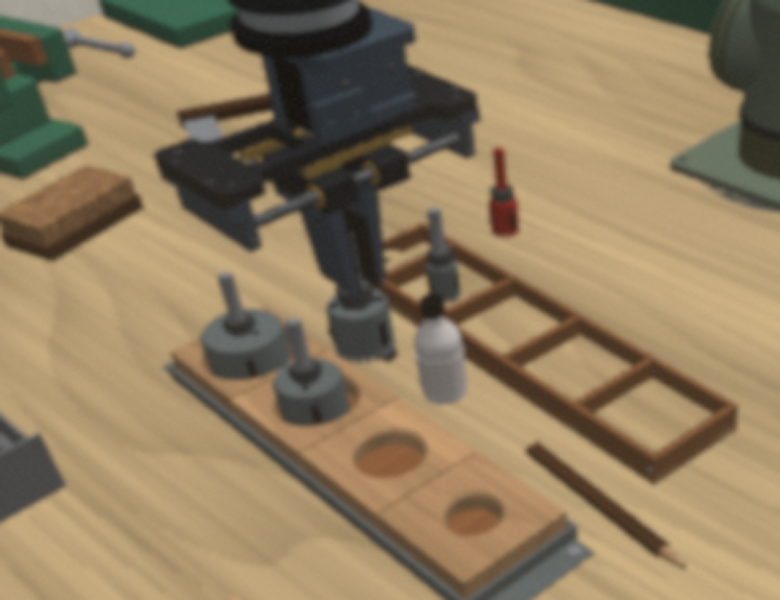

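The 67 and 54 saws are seated, and the 41 mm saw hangs upright at (362,325). The bottle is untouched at (440,355). I'll lower the 41 mm saw.

```bash
python3 -m jog '[[0,0,0,0.025,0,0,0],[0,0,0,0.035,0,0,0],[0,0,0,0.03,0,0,0],[0,0,0,0.015,0,0,0],[0,0,0,0.01,0,0,0],[0,0,0,0.006,0,0,0],[0,0,0,0.0035,0,0,0],[0,0,0,0.0015,0,0,0],[0,0,0,0,0,0,0],[0,0,0,0,0,0,0]]'; python3 d.py w53 265
```

```text
time_s: 24.72
ee_pos: [637.6, 59.5, 265.3]
ee_rot: [179.9, -0.0, 86.6]
force: [-1.4, -0.5, 4.5]
gripper_width: 10.4
t 24.73 pos [637.6  59.5 265.3] rot [ 1.7991e+02 -2.0000e-02  8.6590e+01] F [-1.4 -0.5  4.5] w 10.4
tool shift m [-0.     -0.0006  0.0003] turn rad [ 0.0016 -0.0003 -0.002 ]
```

```bash
python3 -m jog '[[0.05,0,0,0,0,0,0],[0.05,0,0,0,0,0,0],[0.05,0,0,0,0,0,0],[0.05,0,0,0,0,0,0],[0.05,0,0,-0.03,0,0,0],[0.05,0,0,-0.05,0,0,0],[0.05,0,0,-0.04,0,0,0],[0.05,0,0,-0.005,0,0,0],[0.05,0,0,0,0,0,0],[0.05,0,0,0,0,0,0]]'; python3 d.py 29 390; python3 - <<'E'
from meas import *
F={n:vision.grab_frame(n) for n in('scene','top')}
saws(F,{41:(637,59.5)},14)
saws(F,{29:(444,-87.5)},9)
E
```

```text
time_s: 25.98
ee_pos: [637.1, 59.4, 387.2]
ee_rot: [-179.8, 0.0, 86.6]
force: [0.1, 0.6, 0.2]
gripper_width: 50.5
t 25.98 pos [637.1  59.4 387.2] rot [-1.7979e+02  2.0000e-02  8.6590e+01] F [0.1 0.6 0.2] w 50.5
tool shift m [-0.158  -0.1845 -0.0021] turn rad [-0.0037  0.0004 -0.002 ]
41 scene shank n 108 [639.6  60.   99.6] ztop 114.45803981567934 cuptop n 167 [639.   59.3]
41 top shank n 0 None ztop None cuptop n 11 [621.5  70.1]
29 scene shank n 75 [445.9 -87.8  93.6] ztop 110.17853507149368 cuptop n 47 [445.3 -87.3]
29 top shank n 0 None ztop None cuptop n 0 None
```

```bash
python3 -m jog '[[0.05,-0.008,-0.01,0,0,0,0],[0.05,-0.022,-0.0255,0,0,0,0],[0.05,-0.03,-0.035,0,0,0,0],[0.05,-0.03,-0.035,0,0,0,0],[0.05,-0.03,-0.035,0,0,0,0],[0.05,-0.022,-0.0255,0,0,0,0],[0.05,-0.016,-0.0185,0,0,0,0],[0.05,0,0,0,0,0,0],[0.05,0,0,0,0,0,0]]'; python3 d.py 29 260; python3 - <<'E'
from meas import *
f=vision.grab_frame('scene'); cv2.imwrite('pics/c4.png',cv2.resize(f['color'][60:310,50:350],None,fx=2.6,fy=2.4,interpolation=cv2.INTER_CUBIC))
E
```

```text
time_s: 27.2
ee_pos: [443.9, -87.2, 389.3]
ee_rot: [180.0, -0.0, 86.6]
force: [0.9, 0.1, 0.7]
gripper_width: 50.1
t 27.2 pos [443.9 -87.2 389.3] rot [ 1.7996e+02 -2.0000e-02  8.6570e+01] F [0.9 0.1 0.7] w 50.1
tool shift m [-0.0002 -0.0004  0.1293] turn rad [ 0.0007 -0.0003 -0.0024]
```

View pics/c4.png

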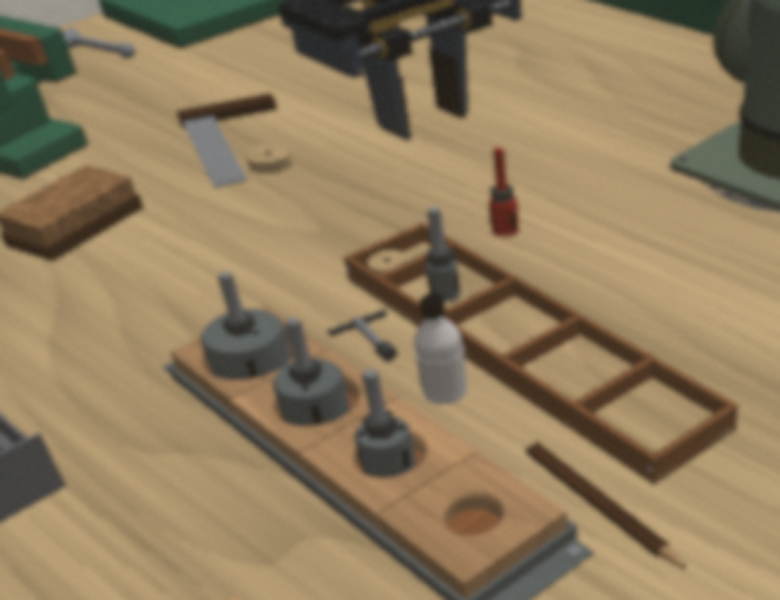

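Three saws are seated. The grey 29 mm saw in the tray at (437,255) is the last one, and the red one at (503,190) is clear of the fingers.

```bash
python3 -m jog '[[0.05,0,0,0.03,0,0,0],[0.05,0,0,0.04,0,0,0],[0.05,0,0,0.035,0,0,0],[0.05,0,0,0.024,0,0,0],[0.05,0,0,0,0,0,0],[0.05,0,0,0,0,0,0],[0,0,0,0,0,0,0],[0,0,0,0,0,0,0],[0,0,0,0,0,0,0],[0,0,0,0,0,0,0],[0,0,0,0,0,0,0],[0,0,0,0,0,0,0]]' 45; python3 d.py 29 260
```

```text
time_s: 28.75
ee_pos: [443.9, -87.3, 260.4]
ee_rot: [180.0, -0.0, 86.6]
force: [-0.2, -0.1, 2.3]
gripper_width: 10.1
t 28.75 pos [443.9 -87.3 260.4] rot [179.99  -0.    86.58] F [-0.2 -0.1  2.3] w 10.1
tool shift m [-0.     -0.0003  0.0004] turn rad [ 0.0002 -0.0001 -0.0021]
```

```bash
python3 -m jog '[[0,0,0,-0.01,0,0,0],[0,0,0,-0.02,0,0,0],[0,0,0,-0.03,0,0,0],[0,0,0,-0.04,0,0,0],[0,0,0,-0.03,0,0,0],[0,0,0,0,0,0,0],[0,0,0,0,0,0,0]]'; python3 d.py w40 390
```

```text
time_s: 29.62
ee_pos: [443.3, -87.2, 389.2]
ee_rot: [-179.9, -0.0, 86.6]
force: [0.9, 0.3, -0.8]
gripper_width: 10.1
t 29.62 pos [443.3 -87.2 389.2] rot [-1.7989e+02 -2.0000e-02  8.6590e+01] F [ 0.9  0.3 -0.8] w 10.1
tool shift m [ 0.2531  0.1842 -0.001 ] turn rad [-0.002  -0.0004 -0.002 ]
```

```bash
python3 -m jog '[[0,0.015,0.011,0,0,0,0],[0,0.03,0.022,0,0,0,0],[0,0.035,0.0255,0,0,0,0],[0,0.035,0.0255,0,0,0,0],[0,0.035,0.0255,0,0,0,0],[0,0.035,0.0255,0,0,0,0],[0,0.03,0.022,0,0,0,0],[0,0.025,0.018,0,0,0,0],[0,0.0131,0.0092,0,0,0,0],[0,0,0,0,0,0,0],[0,0,0,0,0,0,0],[0,0,0,0,0,0,0]]'; python3 d.py w40 267; python3 - <<'E'
from meas import *
f=vision.grab_frame('scene'); cv2.imwrite('pics/c5.png',cv2.resize(f['color'][60:310,80:380],None,fx=2.6,fy=2.4,interpolation=cv2.INTER_CUBIC))
E
```

```text
time_s: 31.12
ee_pos: [642.3, 153.6, 390.5]
ee_rot: [-180.0, 0.0, 86.5]
force: [-0.4, -0.9, -0.7]
gripper_width: 10.6
t 31.12 pos [642.3 153.6 390.5] rot [-1.7999e+02  1.0000e-02  8.6530e+01] F [-0.4 -0.9 -0.7] w 10.6
tool shift m [ 9.000e-04 -1.000e-04  1.235e-01] turn rad [-0.0001  0.0001 -0.003 ]
```

View pics/c5.png

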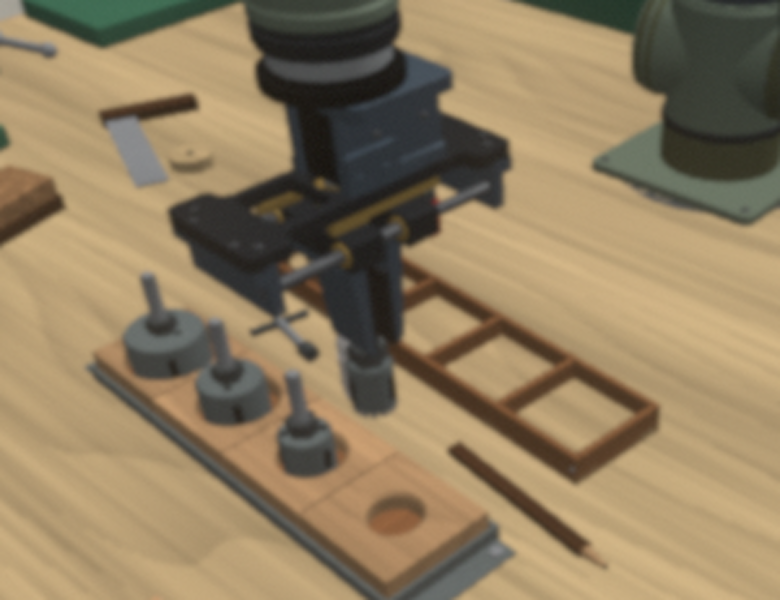

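The 29 mm saw hangs upright at (370,375), over the smallest well. I'll lower it.

```bash
python3 -m jog '[[0,0.0009,0,0.025,0,0,0],[0,0,0,0.035,0,0,0],[0,0,0,0.03,0,0,0],[0,0,0,0.015,0,0,0],[0,0,0,0.008,0,0,0],[0,0,0,0.006,0,0,0],[0,0,0,0.0045,0,0,0],[0,0,0,0.002,0,0,0],[0,0,0,0,0,0,0],[0,0,0,0,0,0,0]]'; python3 d.py w40 265
```

```text
time_s: 32.42
ee_pos: [643.0, 155.4, 265.4]
ee_rot: [179.9, -0.0, 86.6]
force: [0.3, -0.1, 1.9]
gripper_width: 9.7
t 32.42 pos [643.  155.4 265.4] rot [ 1.7994e+02 -2.0000e-02  8.6590e+01] F [ 0.3 -0.1  1.9] w 9.7
tool shift m [-0.0009 -0.0006  0.0004] turn rad [ 0.0011 -0.0004 -0.002 ]
```

The height equals the seated height and the floor is just carrying it. I'll release, raise and move back clear of the scene.

```bash
python3 -m jog '[[0.05,0,0,0,0,0,0],[0.05,0,0,0,0,0,0],[0.05,0,0,0,0,0,0],[0.05,0,0,0,0,0,0],[0.05,0,0,-0.03,0,0,0],[0.05,0,0,-0.05,0,0,0],[0.05,0,0,-0.04,0,0,0],[0.05,0,0,-0.02,0,0,0],[0.05,0,0,0,0,0,0]]'; python3 -m jog '[[0.05,0.02,-0.02,0,0,0,0],[0.05,0.04,-0.03,0,0,0,0],[0.05,0.04,-0.03,0,0,0,0],[0.05,0.04,-0.03,0,0,0,0],[0.05,0.04,-0.03,0,0,0,0],[0.05,0.04,-0.03,0,0,0,0],[0.05,0.04,-0.03,0,0,0,0],[0.05,0.02,-0.01,0,0,0,0],[0.05,0,0,0,0,0,0],[0.05,0,0,0,0,0,0]]'; python3 - <<'E'
from meas import *
F={n:vision.grab_frame(n) for n in('scene','top')}
W={29:(642.3,154.5),41:(637,59.5),54:(631.6,-35.5),67:(626.2,-131)}
saws(F,W,14)
f=F['scene']; cv2.imwrite('pics/e_scene.png',cv2.resize(f['color'][100:320,90:350],None,fx=3,fy=2.7,interpolation=cv2.INTER_CUBIC))
f=F['top']; cv2.imwrite('pics/e_top.png',cv2.resize(f['color'][140:310,230:430],None,fx=3.5,fy=3.5,interpolation=cv2.INTER_CUBIC))
E
```

```text
time_s: 33.55
ee_pos: [643.0, 155.3, 406.6]
ee_rot: [179.8, -0.1, 86.6]
force: [0.4, -0.4, -0.9]
gripper_width: 50.0
time_s: 34.8
ee_pos: [450.7, 446.3, 404.2]
ee_rot: [-180.0, 0.1, 86.5]
force: [-0.3, 0.0, -0.8]
gripper_width: 50.1
29 scene shank n 121 [644.8 154.5  99.9] ztop 115.51744351325732 cuptop n 78 [645.  154.6]
29 top shank n 35 [639.6 153.6 102.5] ztop 116.19323890288342 cuptop n 23 [636.4 153.8]
41 scene shank n 106 [639.6  59.9  99.9] ztop 114.44558436810087 cuptop n 165 [638.8  59.2]
41 top shank n 35 [634.4  59.  103.8] ztop 116.90115663075994 cuptop n 81 [634.8  60. ]
54 scene shank n 100 [634.  -35.1  98.7] ztop 114.27147760576537 cuptop n 274 [633.  -36.4]
54 top shank n 34 [628.8 -35.4 103.6] ztop 117.32440762990791 cuptop n 200 [630.  -36.3]
67 scene shank n 94 [ 628.5 -129.7   98.7] ztop 114.77616796700227 cuptop n 389 [ 627.9 -132.5]
67 top shank n 36 [ 623.7 -129.7  102.2] ztop 118.54015505496068 cuptop n 332 [ 625.  -131.1]
```

View pics/e_scene.png

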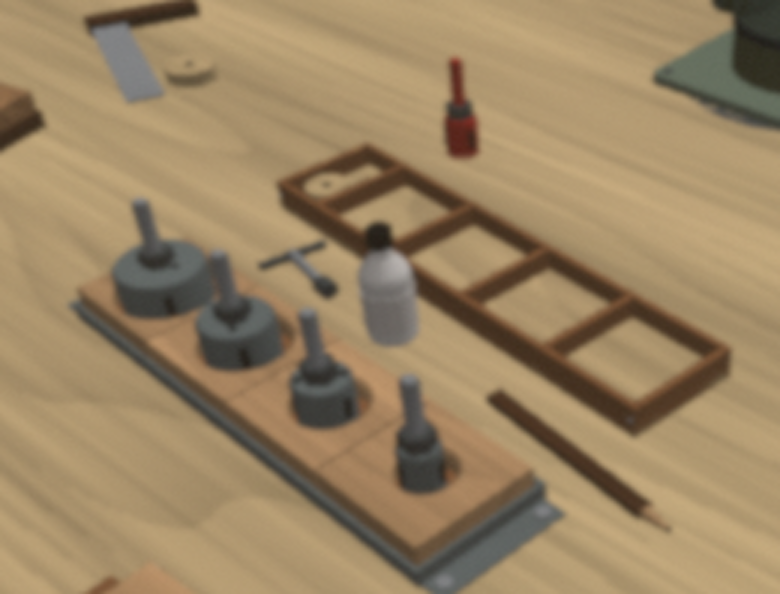

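View pics/e_top.png

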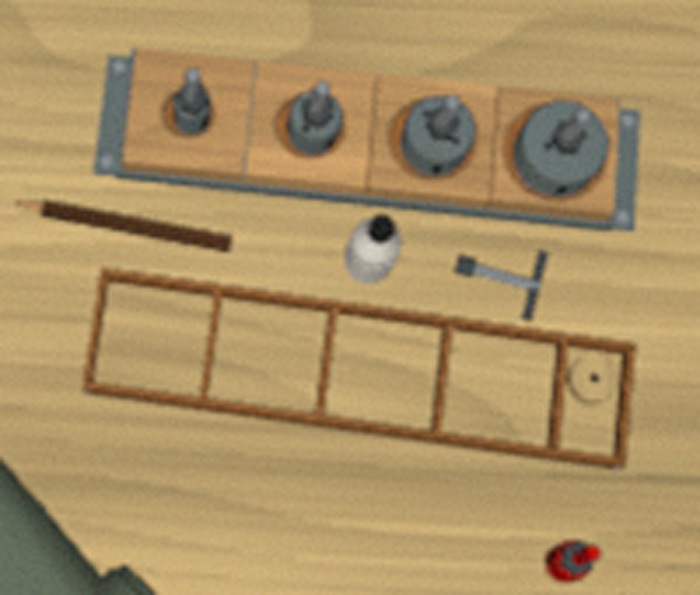

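All four saws stand upright and centred in their wells, at (190,105), (315,120), (438,135) and (560,148) in the top crop. The bottle is where it was, and the gripper is clear. I'm handing the job in.

```bash
python3 -c "
from workcell import ticket; print(ticket.job_done())"
```

```text
the job is handed in; nothing more can be done
None
```

I moved all four grey hole saws by their shanks into their wells: 67 mm into 79, 54 into 66, 41 into 53, and 29 into 40. I handed the job in at about 35 s of the 86 s allowed. The red look-alike was left alone.

- **Position and height:** In the last pictures, the shank axes were within about 3 mm of the measured well centres. One reading, from the 29 mm saw's cup top, put it about 6 mm off, but it used only 23 depth pixels. All limits are 10 mm. The shank tips read 114–118 mm against the expected 114 mm, which fits teeth on the well floor.
- **Disagreement between cameras:** The two cameras differ by about 5 mm in x. It is about the same for every saw and before and after the moves, so I averaged them.
- **Forces and handling:** The largest force I read was about 6 N, and the saws were upright in every picture taken on the way.
- **Bystanders:** The bottle looked unmoved in the last pictures. The caliper was not in the final crops, but the arm only passed well above it.

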